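Kit up the repair tray

TASK

Put together the repair kit in the aluminium tray: stand the dropper oil bottle with the pointed nozzle in the round nest, the square motor with the bare shaft in the square nest and the round-topped pedestal bearing in the oblong nest, each upright and right down on the floor of its nest. Keep the oil bottle upright all the way, or it leaks, and leave the look-alikes (the flat-capped jar, the motor with the pulley and the flat-topped clamp block) standing where they are.

Things in the scene. Friction and masses are not known exactly. Their poses are not given: they have to be found in the camera images.
- tray: The kit tray: a low open aluminium tray, 104 mm (its x) by 294 mm (its y), 16 mm high with 4 mm walls and floor, fixed to the bench. Three nest blocks stand in a row along its y, centres 95 mm apart, and rise 4 mm above its rim. Origin: centre of its underside.
- nest_round: A grey plastic nest block, 88 x 88 mm and 16 mm high, fixed in the kit tray, with a round recess 60 mm across sunk 8 mm into its top, centred, with a dark floor. Origin: centre of its underside; z up, the recess floor is at z = 8 mm and the block's top at z = 16 mm in its frame; x and y lie along its sides. Its place among the three in the tray differs from start to start.
- nest_square: A grey plastic nest block, 88 x 88 mm and 16 mm high, fixed in the kit tray, with a square recess 62 x 62 mm sunk 8 mm into its top, centred, with a dark floor. Origin: centre of its underside; z up, the recess floor is at z = 8 mm and the block's top at z = 16 mm in its frame; x and y lie along its sides. Its place among the three in the tray differs from start to start.
- nest_oblong: A grey plastic nest block, 88 x 88 mm and 16 mm high, fixed in the kit tray, with an oblong recess, 78 mm along the block's x and 44 mm along its y, sunk 8 mm into its top, centred, with a dark floor. Origin: centre of its underside; z up, the recess floor is at z = 8 mm and the block's top at z = 16 mm in its frame; x and y lie along its sides. Its place among the three in the tray differs from start to start.
- oil_bottle: Wanted. Dropper oil bottle of amber see-through plastic, standing upright and open at the tip: a cylinder 40 mm across and 50 mm high, then a sloping shoulder and a slim, pointed white dropper nozzle (15 mm across at its root) up to 75 mm. About 80 g. Origin: centre of its underside; z up.
- grease_jar: Not wanted. Jar with the same amber body as the oil bottle, 40 mm across and 50 mm high, but with a broad flat white screw cap (42 mm across, top at 66 mm) and no nozzle. Origin: centre of its underside; z up.
- motor: Wanted. Small square electric motor standing on its end, shaft up: body 42 x 42 mm and 46 mm high, dark steel between aluminium end plates, with a bare steel shaft 5 mm across rising from the middle of its top to 62 mm. About 250 g. Origin: centre of its underside; x and y along its sides, z up.
- pulley_motor: Not wanted. The same square motor (42 x 42 x 46 mm), but with a round brass belt pulley 34 mm across on its shaft, up to 62 mm. Origin: centre of its underside.
- bearing: Wanted. Pedestal bearing of dark steel standing on its foot: foot plate 60 mm (its x) by 26 mm (its y), 8 mm thick; on it an upright round-topped housing, 44 mm along x and 24 mm thick along y, flat on both faces, its rounded top at 53 mm, with a bright bearing ring and dark bore 31 mm up on both faces. About 220 g. Origin: centre of the foot's underside; z up. Best gripped across the 24 mm thickness, along its y.
- clamp_block: Not wanted. Solid clamp block of dark steel on the same foot plate (60 x 26 x 8 mm), but with a plain rectangular, flat-topped upper part 44 x 24 mm up to 53 mm, with two bright bolt heads (13 mm across, 5 mm high) on its top and no ring or bore. Origin: centre of the foot's underside.
There are look-alikes about, which are no part of the job. What is shaped like the clamp_block but yellow is not meant. What is shaped like the pulley_motor but purple is not meant.

How it is judged (in metres and radians):
At the end, for the whole second after the job is handed in: Bottle in the round, bare-shaft motor in the square, bearing in the oblong nest: within 15 mm of its centre, on its floor (within 4 mm), upright within 0.1 rad, released, at rest. Jar, pulley motor and clamp block moved less than 20 mm and upright within 0.15 rad (horizontal distance between oil_bottle and nest_round below 0.015 m and z of oil_bottle in the frame of nest_round between 0.004 and 0.012 m and angle between each of oil_bottle, motor, bearing's own z axis and vertical below 0.1 rad and linear speed of each of oil_bottle, motor, bearing, grease_jar, pulley_motor, clamp_block below 0.02 m/s and horizontal distance between motor and nest_square below 0.015 m and z of motor in the frame of nest_square between 0.004 and 0.012 m and horizontal distance between bearing and nest_oblong below 0.015 m and z of bearing in the frame of nest_oblong between 0.004 and 0.012 m and distance of each of grease_jar, pulley_motor, clamp_block from where it was at the start of the episode below 0.02 m and angle between each of grease_jar, pulley_motor, clamp_block's own z axis and vertical below 0.15 rad); the robot touches nothing.
It fails at once if the oil bottle is tipped more than 0.5 rad (angle between oil_bottle's own z axis and vertical above 0.5 rad).
It also fails if it takes over 85 s, if anything falls off the work surface, if the arm or the gripper's body presses on something with over 40 N, if the wrist force passes 120 N, or if a joint passes its speed limit or range.

ROBOT

A 6-joint arm with a two-finger parallel gripper is mounted at the origin on the work surface. World frame = base frame: x ahead of the robot, y to its left, z up, the work surface at z = 0. Lengths are in mm, angles in rad, forces in N, time in s.
With the tool pointing down it reaches from about 275 to 975 mm from the base axis. Payload 8.4 kg.
Tool frame: the origin (TCP) lies at the centre of the arm's flange, where the gripper is bolted on; the fingertips stand 190 mm ahead of it and the grasp point (between the pads) lies 171 mm ahead of it; z points along the fingers, y is the line along which they close (so a half turn about z gives the same grasp; the last joint's range is limited). The gripper opens to 92 mm and grips with 3 to 60 N. Pads are 20 mm wide; open, the fingers measure 128 mm over their backs; the gripper's body (75 mm by 189 mm) begins 69 mm behind the grasp point.
Start: joints at [1.159, 0.353, 1.633, -0, 1.155, -0.002], TCP at [249.016, 573.255, 404.683] pointing down, gripper open.
Joint ranges: [-2.63, 2.63], [-0.92, 2.1], [0.06, 2.66], [-1.3, 4.44], [0, 2.69], [-3.02, 3.02]. Speed limits (rad/s): [2.22, 2.22, 2.79, 3.14, 3.14, 3.14].

INTERFACE

Orientations are given as a unit quaternion [x, y, z, w].
In Python, from rig import bot gives the robot as it stands.
- The arm moves only by the tool drive_tool, never from a script. Its argument "plan" is a list of rows, each a list of 3 entries, a list of its own where there are three numbers: the turn, a rotation vector about the world's x, y, z in units of 6 degrees (1.0 is 6 degrees), then the shift along the world's x, y, z in units of 60 mm (1.0 is 60 mm), then the closure in counts, from 0 (fully open) to 255 (shut). A call has 1 to 10 rows; each row is the pose to reach, as a shift and turn from the pose commanded when the call began; what a row does not reach only later rows make up. A row lasts 1/8 s, in which the tool goes at most 62.5 mm and 10.7 degrees, less where a joint would pass 70% of its speed; a pose out of reach is approached as far as the arm can. A call with a gripper value outside its range is refused whole. The fingers move at their own pace and stop on an object; "grip_force" is the grip in N (left out, the last holds). Time passes only in rows, so rows that repeat a pose let the fingers close. It gives the time, the measured TCP pose, the force, the opening and the grip force at its end, in the units of the state.
- bot.get_state(): the state, without advancing time (a new reading comes with each control period).
- bot.get_image(name): name is "scene" or "top"; returns a dict with "img" (480x640x3 uint8, red, green, blue), "z_map" (480x640 float32, mm along the optical axis (not along the pixel's ray), 0 where there is no reading), "camera_matrix" (3x3 intrinsics, pixels), "world_from_camera" (4x4, takes a point from camera to world coordinates). Camera axes: x right, y down, z forward; pixel columns grow to the right and rows downward; lengths in mm; the calibration is good to about 2 mm. A picture is of the moment at which its call begins.
- bot.job_done(): hands the job in; it is judged then, once.
Trained networks look in a picture, given as the dict that the camera call returned (one of the last four; its "shot" number tells which), for a name from the list of things; names that differ only in an ending like _2 or _b are one class to them, and where a whole thing is asked for, a point or a joint stands for the part that bears it (a point fixed in the world has none). Each returns a list of dicts, best first, with "score" (0 to 1); they miss things now and then, are a little off and sometimes report something else, mostly with a low value. They report only what shows in the picture. A call takes as long as a camera call. They do not tell look-alikes from the thing itself.
- bot.spot_in(picture, label): "position" ([column, row] as shares, 0 to 1, of the picture: columns of its width, rows of its height, amid what is visible of it).
- bot.mark_of(picture, label): "position" ([column, row] as shares, 0 to 1, of the picture: columns of its width, rows of its height: a listed point, or the origin of a listed thing).
The state is a dict: "clock": time; "joint_pos": joint angles; "qd": joint speeds; "tau": joint torques, N m; "ee_pos": TCP position; "ee_rot": TCP orientation; "contact_force": force on the tool from outside, world axes, zero at the start; "wrist_torque": the same for the moment, N m; "width": finger opening in mm; "grasp_force": force on a finger pad.
Only numpy, scipy, OpenCV 4.12 (cv2) and the standard library are available. Lean on these libraries where they do the work, as an engineer would, in place of code of your own. Each camera call takes 0.05 s, during which the arm holds its last target. There are 200 camera calls.

## Working session

There is one attempt and no reset: what is moved stays moved. The work goes in short steps, Python scripts to look and compute and a tool call to move; the robot and the scene stay as the last step left them, time stands still between calls to the robot, and variables do not carry over. Pictures are saved under pics/ and viewed, at most 14 in all, crops included, and the job is handed in when it is done.

Besides the shell and the picture viewer there is one more tool, called after "Call:" as name([rows], argument=value, ...), one row to a line, values as JSON. drive_tool: Moves the arm, as the interface text tells. Its arguments: {"type":"object","properties":{"plan":{"type":"array"},"grip_force":{"type":"number"}},"required":["plan"]}

```bash
mkdir -p pics; ls
python3 - <<'E'
from rig import bot
import cv2,numpy as np
s=bot.get_state();print(s['ee_pos'],s['ee_rot'],s['width'],s['clock'])
for n in ['scene','top']:
    p=bot.get_image(n);cv2.imwrite(f'pics/{n}0.png',p['img'][:,:,::-1])
    K=p['camera_matrix'];T=np.array(p['world_from_camera']);print(n,K.tolist(),T.round(2).tolist())
    for l in ['nest_round','nest_square','nest_oblong','oil_bottle','grease_jar','motor','pulley_motor','bearing','clamp_block']:
        for d in bot.spot_in(p,l)[:4]:
            u,v=d['position'][0]*640,d['position'][1]*480
            z=p['z_map'][min(479,int(v)),min(639,int(u))]
            w=T@np.append(np.linalg.inv(K)@[u*z,v*z,z],1)
            print(l,round(d['score'],2),round(u),round(v),w[:3].round(0))
E
```

```text
pics
[248.93674033 573.03848929 403.98732306] [ 2.03461630e-01  9.79082686e-01 -6.64428298e-04 -1.36754861e-04] 91.68834555573567 0.0
scene [[565.0515232588347, 0.0, 319.3139680079322], [0.0, 565.0515232588347, 232.92992760973053], [0.0, 0.0, 1.0]] [[-0.08, 0.67, -0.74, 1405.1], [1.0, 0.06, -0.05, 92.7], [0.01, -0.74, -0.67, 895.51], [0.0, 0.0, 0.0, 1.0]]
nest_round 0.87 307 263 [1405.   93.  896.]
nest_square 0.72 271 261 [542. -74.  14.]
nest_square 0.49 311 263 [539.  13.  12.]
oil_bottle 0.82 186 195 [ 367. -304.   43.]
grease_jar 0.6 468 289 [621. 338.  49.]
motor 0.81 151 236 [ 516. -343.   42.]
pulley_motor 0.82 477 208 [353. 391.  44.]
bearing 0.75 144 275 [ 628. -327.   36.]
clamp_block 0.78 423 261 [550. 252.  50.]
clamp_block 0.55 460 247 [487. 338.  38.]
top [[477.16100640377954, 0.0, 317.5389300195366], [0.0, 477.16100640377954, 238.85383783387826], [0.0, 0.0, 1.0]] [[-0.01, -0.98, 0.2, 261.29], [-1.0, 0.02, 0.03, 2.54], [-0.03, -0.2, -0.98, 1189.19], [0.0, 0.0, 0.0, 1.0]]
nest_round 0.58 328 221 [544.  10.  13.]
nest_square 0.9 364 219 [548. -80.  12.]
nest_oblong 0.83 289 227 [530. 109.  11.]
nest_oblong 0.64 202 294 [358. 312.  60.]
nest_oblong 0.43 307 234 [508.  64.  20.]
oil_bottle 0.64 462 299 [ 340. -301.   58.]
grease_jar 0.92 196 200 [590. 333.  67.]
motor 0.77 476 239 [ 483. -347.   48.]
motor 0.72 194 202 [587. 340.  64.]
motor 0.31 289 226 [532. 110.  11.]
pulley_motor 0.83 207 295 [357. 300.  59.]
pulley_motor 0.71 167 303 [339. 397.  58.]
bearing 0.59 464 193 [ 606. -332.   28.]
clamp_block 0.8 198 249 [469. 328.  58.]
clamp_block 0.76 228 224 [530. 257.  53.]
```

View pics/scene0.png

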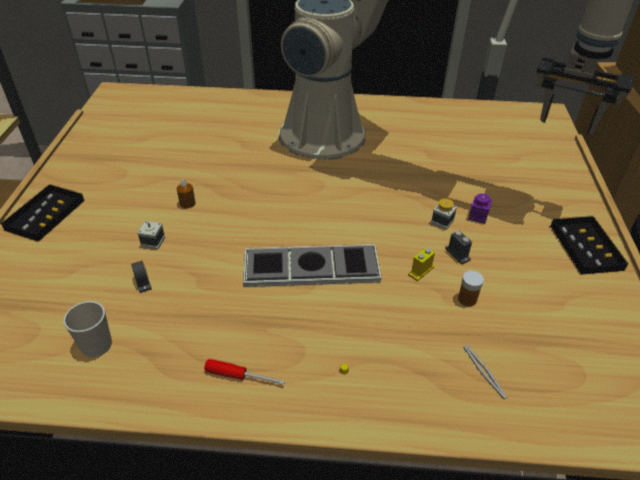

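View pics/top0.png

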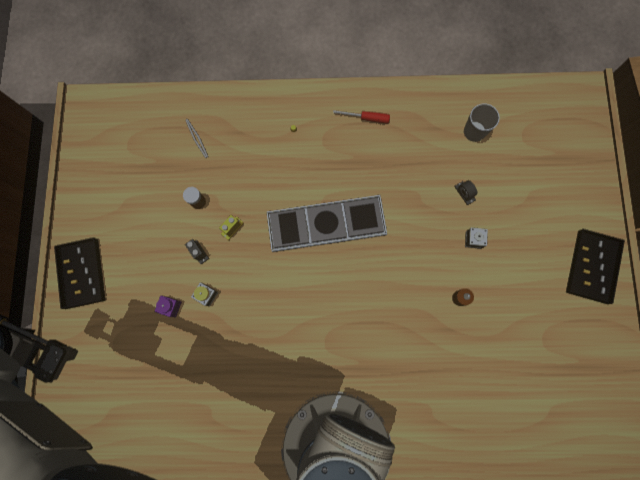

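The wanted ones are all on the right (y<0). In the top view: bottle (463,297) against the jar (194,197); bare-shaft motor (477,238) against the pulley motor (203,294) and the purple one (167,306); bearing (467,190) against the clamp block (196,250) and the yellow one (230,227). The nests, from y- to y+, are square (364,217), round (326,222) and oblong (289,228). Next I check the choice in a close crop and measure.

```bash
cat > h.py <<'E'
import numpy as np,cv2
from rig import bot
def cloud(p):
    K=p['camera_matrix'];T=np.array(p['world_from_camera']);z=p['z_map']
    v,u=np.mgrid[:480,:640]
    c=np.stack([(u-K[0,2])/K[0,0]*z,(v-K[1,2])/K[1,1]*z,z],-1)
    w=c@T[:3,:3].T+T[:3,3]; w[z==0]=np.nan
    return w
def sel(w,x,y,r,z0,z1):
    m=(np.hypot(w[...,0]-x,w[...,1]-y)<r)&(w[...,2]>z0)&(w[...,2]<z1)
    return w[m]
def rect(q): 
    return cv2.minAreaRect(q[:,:2].astype(np.float32))
E
python3 - <<'E'
from h import *
P={n:bot.get_image(n) for n in('scene','top')}
W={n:cloud(P[n]) for n in P}
for n in P:
    w=W[n]
    g=w[(abs(w[...,0]-450)<60)&(abs(w[...,1]+200)<60)];print(n,'table z',np.nanmedian(g[:,2]).round(1))
    t=sel(w,545,10,170,8,30);print('tray',[np.round(a,1) for a in rect(t)],np.percentile(t[:,2],[5,50,95]).round(1))
    for l,x,y in[('bottle',355,-303),('motor',500,-345),('bearing',617,-330)]:
        for z0,z1 in((6,90),(38,47),(44,58)):
            q=sel(w,x,y,55,z0,z1)
            if len(q)>5: print(l,z0,z1,len(q),[np.round(a,1) for a in rect(q)],'zmax',q[:,2].max().round(0),'med',np.median(q,0).round(0))
a=cv2.resize(P['top']['img'][170:320,430:510],None,fx=4,fy=4,interpolation=2)
b=cv2.resize(P['scene']['img'][170:300,125:210],(392,600),interpolation=2)
cv2.imwrite('pics/crop.png',np.hstack([a,b])[:,:,::-1])
E
```

```text
scene table z 1.4
tray [array([547.2,  15.6]), array([127.8, 294.3]), np.float64(7.4)] [10.9 17.3 23.1]
bottle 6 90 399 [array([ 367.7, -304.5]), array([96.1, 80.8]), np.float64(89.4)] zmax 75.0 med [ 360. -307.   40.]
bottle 38 47 49 [array([ 358.7, -305.6]), array([21. , 38.7]), np.float64(29.5)] zmax 47.0 med [ 362. -303.   43.]
bottle 44 58 122 [array([ 351.4, -309.9]), array([34.9, 38.5]), np.float64(25.9)] zmax 58.0 med [ 358. -306.   53.]
motor 6 90 579 [array([ 502.6, -349. ]), array([77.8, 75.5]), np.float64(41.8)] zmax 63.0 med [ 506. -349.   39.]
motor 38 47 137 [array([ 492.6, -354.2]), array([44. , 46.7]), np.float64(82.1)] zmax 47.0 med [ 502. -348.   45.]
motor 44 58 239 [array([ 492.7, -354.1]), array([43.7, 47.2]), np.float64(83.4)] zmax 57.0 med [ 495. -352.   48.]
bearing 6 90 376 [array([ 635.9, -343. ]), array([65.3, 53.6]), np.float64(35.6)] zmax 59.0 med [ 629. -333.   39.]
bearing 38 47 59 [array([ 625.3, -333.6]), array([19. , 27.1]), np.float64(38.5)] zmax 47.0 med [ 629. -332.   43.]
bearing 44 58 153 [array([ 616.4, -340. ]), array([37.1, 24.7]), np.float6
[... 484 characters left out ...]
   53.]
motor 6 90 427 [array([ 494. , -345.3]), array([100.1,  87.4]), np.float64(65.0)] zmax 66.0 med [ 489. -348.   45.]
motor 38 47 191 [array([ 492.1, -352.9]), array([43., 43.]), np.float64(81.2)] zmax 47.0 med [ 490. -350.   45.]
motor 44 58 262 [array([ 491.8, -352.3]), array([42.4, 42. ]), np.float64(82.0)] zmax 58.0 med [ 491. -351.   47.]
bearing 6 90 330 [array([ 620.1, -326.2]), array([82.3, 59.5]), np.float64(71.8)] zmax 57.0 med [ 610. -336.   41.]
bearing 38 47 69 [array([ 614. , -339.1]), array([40.8, 24.7]), np.float64(31.3)] zmax 47.0 med [ 608. -335.   44.]
bearing 44 58 147 [array([ 614.7, -339. ]), array([37.7, 25.8]), np.float64(29.1)] zmax 57.0 med [ 613. -339.   50.]
```

View pics/crop.png

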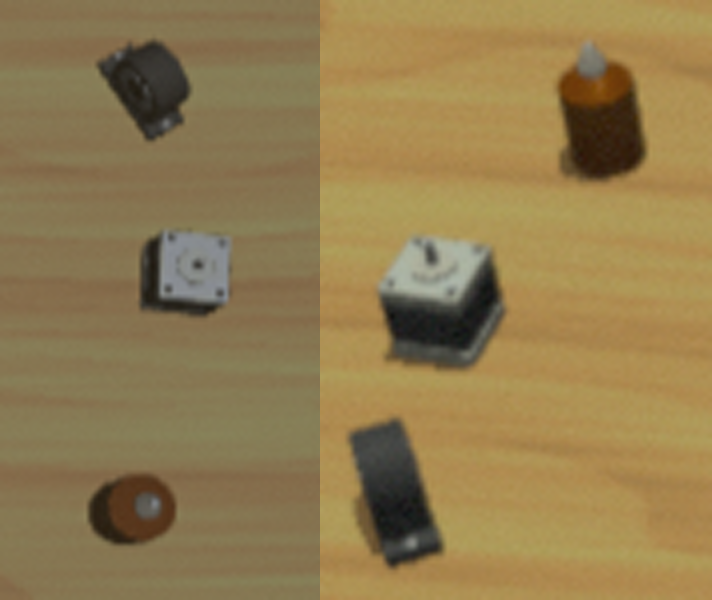

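The crop confirms it: left half (top view) has the bearing with ring (150,85), the bare-shaft motor (195,265) and the nozzle bottle (145,505); the right half (scene view) agrees. Next: nest positions from the dark recess floors.

Run:
```python
from h import *
for n,box in(('top',(255,190,400,260)),('scene',(235,238,390,295))):
    p=bot.get_image(n);K=p['camera_matrix'];T=np.array(p['world_from_camera'])
    def proj(uv,z):
        d=(T[:3,:3]@np.linalg.inv(K)@np.c_[uv,np.ones(len(uv))].T).T
        return (T[:3,3]+d*((z-T[2,3])/d[:,2:]))[:,:2]
    x0,y0,x1,y1=box;g=cv2.cvtColor(p['img'],cv2.COLOR_RGB2GRAY)[y0:y1,x0:x1]
    g4=cv2.resize(g,None,fx=4,fy=4,interpolation=2)
    for th in (50,65):
        cs,_=cv2.findContours((g4<th).astype(np.uint8),cv2.RETR_EXTERNAL,cv2.CHAIN_APPROX_NONE)
        for c in cs:
            if cv2.contourArea(c)<2500: continue
            uv=(c[:,0]+.5)/4-.5+[x0,y0]; q=proj(uv,12).astype(np.float32)
            m=cv2.moments(q.reshape(-1,1,2)); print(n,th,[round(m['m10']/m['m00'],1),round(m['m01']/m['m00'],1)],[np.round(a,1) for a in cv2.minAreaRect(q)])
    h=cv2.cvtColor(p['img'],cv2.COLOR_RGB2HSV)[y0:y1,x0:x1,1]
    c=max(cv2.findContours((cv2.resize(h,None,fx=4,fy=4,interpolation=2)<60).astype(np.uint8),0,1)[0],key=cv2.contourArea)
    print('tray',[np.round(a,1) for a in cv2.minAreaRect(proj((c[:,0]+.5)/4-.5+[x0,y0],16).astype(np.float32))])
```

```text
top 50 [528.9, 111.0] [array([528.9, 111.1]), array([76.8, 43.6]), np.float64(7.4)]
top 50 [541.5, 16.2] [array([541.7,  16.1]), array([58.3, 57.3]), np.float64(89.0)]
top 50 [554.2, -78.7] [array([554.3, -78.6]), array([60.9, 62.1]), np.float64(7.6)]
top 65 [529.0, 111.0] [array([529. , 111.1]), array([79.4, 45.5]), np.float64(7.6)]
top 65 [541.6, 16.1] [array([541.7,  16.1]), array([60.1, 60.6]), np.float64(45.0)]
top 65 [554.3, -78.6] [array([554.4, -78.6]), array([63.7, 64.2]), np.float64(7.7)]
tray [array([538.8,  15.8]), array([107.3, 295.2]), np.float64(7.6)]
scene 50 [545.4, -81.4] [array([545.3, -81.4]), array([59.1, 61. ]), np.float64(7.4)]
scene 50 [532.4, 13.5] [array([532.4,  13.6]), array([56.7, 56.8]), np.float64(41.3)]
scene 50 [519.7, 108.5] [array([519.5, 108.6]), array([75.2, 43.2]), np.float64(7.2)]
scene 65 [545.1, -81.3] [array([544.9, -81.3]), array([61.7, 63. ]), np.float64(7.9)]
scene 65 [532.1, 13.5] [array([531.9,  13.5]), array([58.8, 59.5]), np.float64(5.0)]
scene 65 [519.4, 108.5] [array([519.6, 108.6]), array([78.6, 44.7]), np.float64(7.5)]
tray [array([545.7,  15. ]), array([117.2, 293.7]), np.float64(7.7)]
```

Call:
drive_tool([
  [[0,0,0.5],[0.2,-1,0],0],
  [[0,0,1],[0.6,-2.2,0],0],
  [[0,0,1.5],[0.9,-3.2,0],0],
  [[0,0,2],[1.1,-4.2,0],0],
  [[0,0,2.6],[1.4,-5.2,0],0],
  [[0,0,2.6],[1.7,-6.2,0],0],
  [[0,0,2.6],[2,-7.2,0],0],
  [[0,0,2.6],[2.2,-8.2,0],0],
  [[0,0,2.6],[2.5,-9.2,0],0],
  [[0,0,2.6],[2.8,-10.2,0],0],
])

```text
clock: 2.45
ee_pos: [413.9, -29.9, 405.2]
ee_rot: [0.069, 0.998, 0.0, 0.001]
contact_force: [0.9, 1.3, 0.5]
width: 92.0
grasp_force: 0.0
```

The recess centres from both cameras agree at the rim plane (z=20): round (540,15), square (552,-79.5), oblong (527,110), yaw 7.5°. The motor is at (492,-353), with both cameras agreeing to 1 mm, so I go there.

Call:
drive_tool([
  [[0,0,0],[0.3,-1,0],0],
  [[0,0,0],[0.6,-2,0],0],
  [[0,0,0],[0.9,-3,0],0],
  [[0,0,0],[1.1,-4,-0.4],0],
  [[0,0,0],[1.25,-4.8,-0.8],0],
  [[0,0,0],[1.25,-5.23,-1.3],0],
  [[0,0,0],[1.25,-5.23,-1.7],0],
  [[0,0,0],[1.25,-5.23,-1.7],0],
])

```text
clock: 3.45
ee_pos: [488.0, -341.4, 300.9]
ee_rot: [0.069, 0.998, 0.001, -0.002]
contact_force: [-0.8, -0.6, 0.5]
width: 92.1
grasp_force: 0.0
```

Run:
```python
from h import *
p=bot.get_image('scene');cv2.imwrite('pics/a.png',cv2.resize(p['img'][130:330,60:300],None,fx=3,fy=3,interpolation=2)[:,:,::-1])
print(bot.get_state()['ee_pos'])
```

```text
[ 488.56447356 -341.48243664  302.32163431]
```

View pics/a.png

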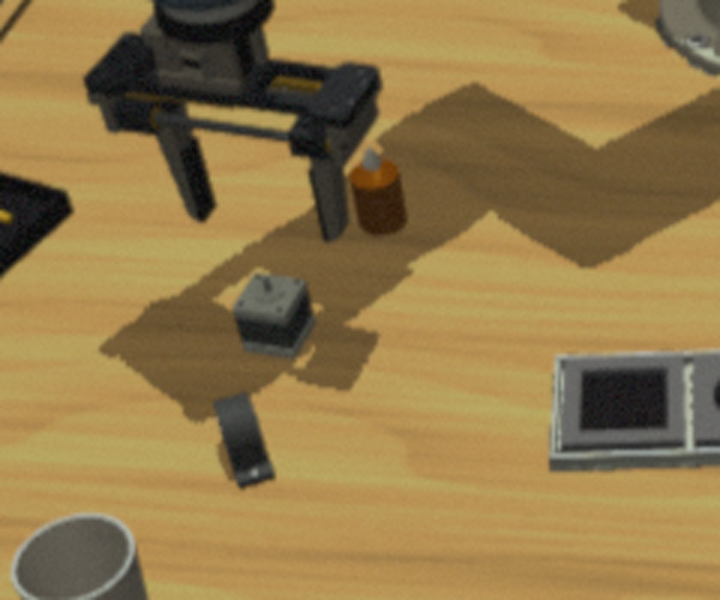

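The gripper hovers 11 mm short in y (motor at crop (272,310) below it). I correct, go down and grip.

Call:
drive_tool([
  [[0,0,0],[0.06,-0.19,0],0],
  [[0,0,0],[0.06,-0.19,-0.5],0],
  [[0,0,0],[0.06,-0.19,-1],0],
  [[0,0,0],[0.06,-0.19,-1.4],0],
  [[0,0,0],[0.06,-0.19,-1.65],0],
  [[0,0,0],[0.06,-0.19,-1.65],0],
  [[0,0,0],[0.06,-0.19,-1.65],255],
  [[0,0,0],[0.06,-0.19,-1.65],255],
  [[0,0,0],[0.06,-0.19,-1.65],255],
  [[0,0,0],[0.06,-0.19,-1.65],255],
], grip_force=30)

```text
clock: 4.75
ee_pos: [492.4, -353.0, 204.0]
ee_rot: [0.069, 0.998, -0.0, 0.0]
contact_force: [0.6, 0.5, -0.2]
width: 54.0
grasp_force: 0.0
```

Call:
drive_tool([
  [[0,0,0],[0,0,0],255],
  [[0,0,0],[0,0,0],255],
])

```text
clock: 5.0
ee_pos: [492.4, -353.0, 203.7]
ee_rot: [0.069, 0.998, -0.0, 0.0]
contact_force: [0.2, -0.2, 1.2]
width: 42.0
grasp_force: 29.9
```

Call:
drive_tool([
  [[0,0,0],[0,0,0.5],255],
  [[0,0,0],[0,0.2,1.2],255],
  [[0,0,0.6],[0.2,1,1.4],255],
  [[0,0,1.2],[0.5,1.8,1.4],255],
  [[0,0,1.8],[0.7,2.6,1.4],255],
  [[0,0,2.57],[0.9,3.4,1.4],255],
  [[0,0,2.57],[1,4.1,1.4],255],
  [[0,0,2.57],[1,4.56,1.4],255],
  [[0,0,2.57],[1,4.56,1.4],255],
  [[0,0,2.57],[1,4.56,1.4],255],
])

```text
clock: 6.25
ee_pos: [552.3, -79.8, 287.5]
ee_rot: [-0.066, 0.998, -0.0, -0.0]
contact_force: [0.5, -0.8, -2.6]
width: 41.4
grasp_force: 29.9
```

Run:
```python
from h import *
p=bot.get_image('scene');cv2.imwrite('pics/b.png',cv2.resize(p['img'][140:310,190:400],None,fx=3,fy=3,interpolation=2)[:,:,::-1])
s=bot.get_state();print(s['ee_pos'],s['width'],s['ee_rot'])
```

```text
[552.29019123 -80.12304712 287.54427809] 41.8413163166517 [-6.55637439e-02  9.97848370e-01 -1.20209511e-04 -1.09267130e-04]
```

View pics/b.png

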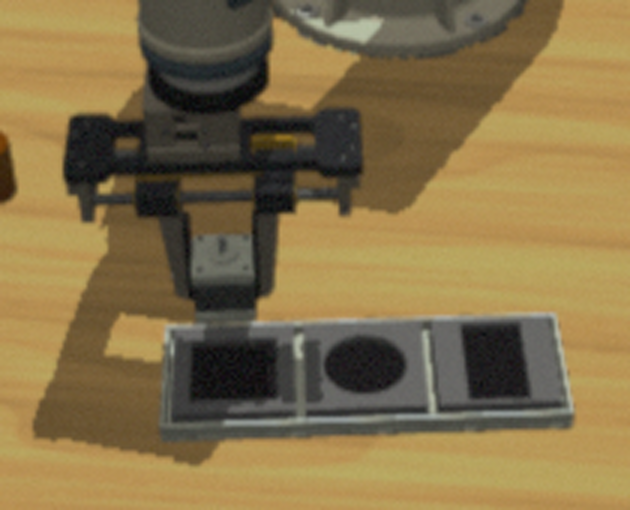

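The motor is held level over the square nest (crop (235,370)). I lower it and release.

Call:
drive_tool([
  [[0,0,0],[0,0,-0.4],255],
  [[0,0,0],[0,0,-0.8],255],
  [[0,0,0],[0,0,-1.05],255],
  [[0,0,0],[0,0,-1.18],255],
  [[0,0,0],[0,0,-1.19],255],
  [[0,0,0],[0,0,-1.19],255],
  [[0,0,0],[0,0,-1.19],60],
  [[0,0,0],[0,0,-1.19],60],
  [[0,0,0],[0,0,-1.19],60],
  [[0,0,0],[0,0,-1.19],60],
])

```text
clock: 7.55
ee_pos: [552.4, -79.3, 216.4]
ee_rot: [-0.066, 0.998, -0.0, 0.0]
contact_force: [-0.4, -0.6, 0.3]
width: 70.4
grasp_force: 0.0
```

Call:
drive_tool([
  [[0,0,0],[0,0,0.7],30],
  [[0,0,0],[0,0,1.5],0],
  [[0,0,0.8],[0.2,-0.8,1.6],0],
  [[0,0,1.6],[0.5,-1.7,1.6],0],
  [[0,0,2.4],[0.8,-2.6,1.6],0],
  [[0,0,3.2],[1.04,-3.5,1.6],0],
  [[0,0,3.9],[1.04,-4.1,1.6],0],
  [[0,0,3.9],[1.04,-4.33,1.6],0],
  [[0,0,3.9],[1.04,-4.33,1.6],0],
  [[0,0,3.9],[1.04,-4.33,1.6],0],
])

```text
clock: 8.8
ee_pos: [614.8, -337.8, 312.2]
ee_rot: [-0.267, 0.964, 0.0, -0.0]
contact_force: [-0.1, 0.8, -0.1]
width: 91.6
grasp_force: 0.0
```

Run:
```python
from h import *
p=bot.get_image('scene');cv2.imwrite('pics/c.png',cv2.resize(p['img'][130:330,70:330],None,fx=3,fy=3,interpolation=2)[:,:,::-1])
s=bot.get_state();print(s['ee_pos'],s['ee_rot'])
w=cloud(p)
q=sel(w,552.4,-79.5,45,50,66);print('motor',[np.round(a,1) for a in rect(q)],np.median(q[:,2]),len(q))
for z1 in (40,46):
    q=sel(w,615,-339,45,z1,60);print([np.round(a,1) for a in rect(q)])
```

```text
[ 614.82888168 -337.72512009  312.32485284] [-2.66988644e-01  9.63699636e-01  2.61552425e-04 -8.04025939e-05]
motor [array([552.5, -81. ]), array([47.7, 42. ]), np.float64(8.3)] 58.90141568776056 306
[array([ 616.1, -340. ]), array([40.6, 25.8]), np.float64(32.6)]
[array([ 616.4, -340. ]), array([39.2, 24.3]), np.float64(30.2)]
```

View pics/c.png

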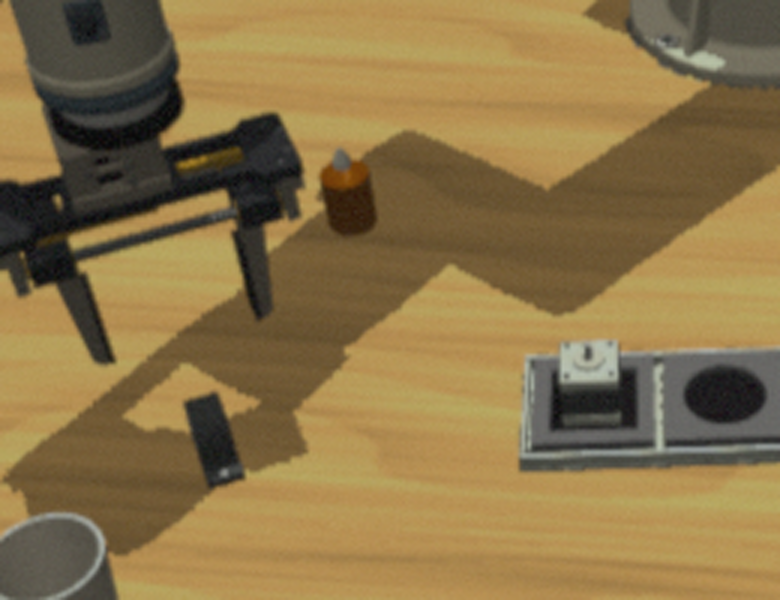

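The motor sits in the square nest (crop (590,385), top at 58 mm as it should be). The bearing (crop (213,440)) is under the gripper, so I go down.

Call:
drive_tool([
  [[0,0,0],[0.01,-0.03,-0.6],0],
  [[0,0,0],[0.01,-0.03,-1.2],0],
  [[0,0,0],[0.01,-0.03,-1.6],0],
  [[0,0,0],[0.01,-0.03,-1.82],0],
  [[0,0,0],[0.01,-0.03,-1.82],255],
  [[0,0,0],[0.01,-0.03,-1.82],255],
  [[0,0,0],[0.01,-0.03,-1.82],255],
  [[0,0,0],[0.01,-0.03,-1.82],255],
  [[0,0,0],[0.01,-0.03,-1.82],255],
  [[0,0,0],[0.01,-0.03,-1.82],255],
])

```text
clock: 10.1
ee_pos: [615.3, -341.0, 203.2]
ee_rot: [-0.267, 0.964, -0.0, 0.0]
contact_force: [-0.3, -0.1, -0.9]
width: 34.4
grasp_force: 0.0
```

Call:
drive_tool([
  [[0,0,0],[0,0,0],255],
  [[0,0,0],[0,0,0],255],
  [[0,0,0],[0,0,0],255],
])

```text
clock: 10.48
ee_pos: [615.2, -340.8, 203.1]
ee_rot: [-0.267, 0.964, 0.0, -0.0]
contact_force: [-2.2, 2.9, 2.1]
width: 24.0
grasp_force: 30.0
```

Call:
drive_tool([
  [[0,0,0],[0,0,0.8],255],
  [[0,0,0],[0,0.1,1.6],255],
  [[0,0,-0.8],[-0.1,0.8,1.8],255],
  [[0,0,-1.6],[-0.3,1.7,1.8],255],
  [[0,0,-2.4],[-0.5,2.6,1.8],255],
  [[0,0,-3.2],[-0.7,3.5,1.8],255],
  [[0,0,-3.9],[-0.9,4.4,1.8],255],
  [[0,0,-3.9],[-1.1,5.3,1.8],255],
  [[0,0,-3.9],[-1.3,6.2,1.8],255],
  [[0,0,-3.9],[-1.4,6.8,1.8],255],
])

```text
clock: 11.72
ee_pos: [530.5, 69.0, 310.9]
ee_rot: [-0.066, 0.998, 0.0, 0.0]
contact_force: [0.6, -0.5, -2.4]
width: 23.6
grasp_force: 30.0
```

Call:
drive_tool([
  [[0,0,0],[-0.04,0.4,0],255],
  [[0,0,0],[-0.06,0.7,0],255],
  [[0,0,0],[-0.06,0.7,0],255],
  [[0,0,0],[-0.06,0.7,0],255],
])

```text
clock: 12.22
ee_pos: [527.9, 108.5, 311.0]
ee_rot: [-0.066, 0.998, -0.0, -0.0]
contact_force: [0.4, 1.2, -3.1]
width: 23.6
grasp_force: 30.0
```

Run:
```python
from h import *
p=bot.get_image('scene');cv2.imwrite('pics/d.png',cv2.resize(p['img'][140:310,190:450],None,fx=3,fy=3,interpolation=2)[:,:,::-1])
s=bot.get_state();print(s['ee_pos'],s['width'])
```

```text
[527.86451797 108.28974934 310.97052451] 24.121203125348163
```

View pics/d.png

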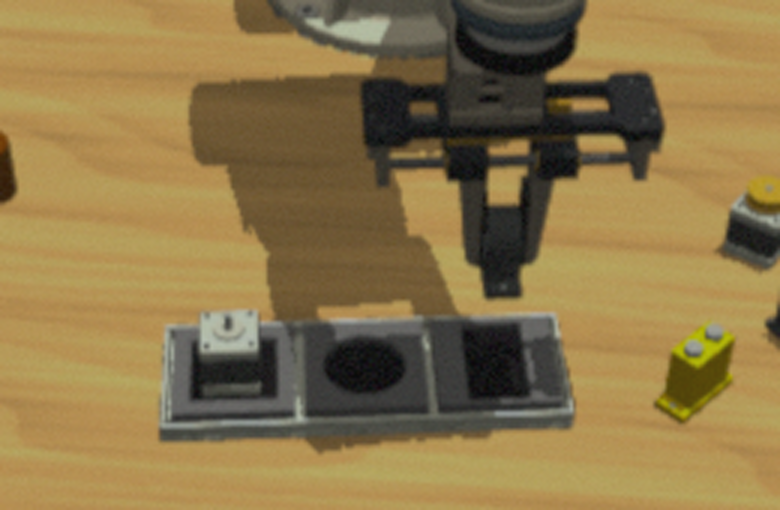

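The bearing is held upright over the oblong nest (crop (495,360)). I lower it and release.

Call:
drive_tool([
  [[0,0,0],[-0.01,0.025,-0.5],255],
  [[0,0,0],[-0.01,0.025,-1],255],
  [[0,0,0],[-0.01,0.025,-1.4],255],
  [[0,0,0],[-0.01,0.025,-1.56],255],
  [[0,0,0],[-0.01,0.025,-1.59],255],
  [[0,0,0],[-0.01,0.025,-1.59],255],
  [[0,0,0],[-0.01,0.025,-1.59],100],
  [[0,0,0],[-0.01,0.025,-1.59],100],
  [[0,0,0],[-0.01,0.025,-1.59],100],
  [[0,0,0],[-0.01,0.025,-1.59],100],
])

```text
clock: 13.52
ee_pos: [527.2, 110.6, 215.9]
ee_rot: [-0.066, 0.998, 0.0, 0.0]
contact_force: [-0.6, 0.8, 1.1]
width: 55.8
grasp_force: 0.0
```

Call:
drive_tool([
  [[0,0,0],[0,0,0.7],100],
  [[0,0,0],[0,0,1.5],0],
  [[0,0,0],[-0.3,-0.8,1.6],0],
  [[0,0,0],[-0.7,-1.7,1.6],0],
  [[0,0,0],[-1.1,-2.6,1.6],0],
  [[0,0,0],[-1.5,-3.5,1.6],0],
  [[0,0,0],[-1.9,-4.4,1.6],0],
  [[0,0,0],[-2.3,-5.2,1.6],0],
  [[0,0,0],[-2.6,-6,1.6],0],
  [[0,0,0],[-2.8,-6.5,1.6],0],
])

```text
clock: 14.78
ee_pos: [358.1, -281.3, 311.9]
ee_rot: [-0.065, 0.998, -0.0, 0.0]
contact_force: [0.5, 0.8, 0.1]
width: 91.8
grasp_force: 0.0
```

Run:
```python
from h import *
p=bot.get_image('scene');w=cloud(p);print(bot.get_state()['ee_pos'])
q=sel(w,527,110,45,50,75);print('bearing',[np.round(a,1) for a in rect(q)],q[:,2].max(),len(q))
for n in('scene','top'):
    p=bot.get_image(n);w=cloud(p)
    q=sel(w,349,-308,40,60,85);print(n,'nozzle',np.median(q,0),len(q))
    q=sel(w,349,-308,40,30,58);print(n,[np.round(a,1) for a in rect(q)],cv2.minEnclosingCircle(q[:,:2].astype(np.float32)))
```

```text
[ 357.78122055 -283.27054973  312.00890647]
bearing [array([529.4, 108.8]), array([40.9, 25.2]), np.float64(6.9)] 68.73701119332407 172
scene nozzle [ 350.3731648  -309.50022918   67.3959608 ] 43
scene [array([ 352.7, -310. ]), array([36.4, 37.9]), np.float64(11.7)] ((350.2375183105469, -310.46600341796875), 20.852113723754883)
top nozzle [nan nan nan] 0
top [array([0., 0.]), array([0., 0.]), np.float64(0.0)] ((0.0, 0.0), 0.0)
  return _methods._mean(a, axis=axis, dtype=dtype,
  ret = um.true_divide(
```

Bearing seated (529,109), yaw 7°. The bottle is at (349,-309).

Call:
drive_tool([
  [[0,0,0],[-0.15,-0.43,0],0],
  [[0,0,0],[-0.15,-0.43,0],0],
  [[0,0,0],[-0.15,-0.43,-0.6],0],
  [[0,0,0],[-0.15,-0.43,-1.2],0],
  [[0,0,0],[-0.15,-0.43,-1.6],0],
  [[0,0,0],[-0.15,-0.43,-1.82],0],
  [[0,0,0],[-0.15,-0.43,-1.82],0],
], grip_force=15)

```text
clock: 15.8
ee_pos: [350.3, -304.4, 202.0]
ee_rot: [-0.066, 0.998, 0.001, -0.001]
contact_force: [-0.6, 0.1, -0.4]
width: 91.6
grasp_force: 0.0
```

Call:
drive_tool([
  [[0,0,0],[0,0,0],130],
  [[0,0,0],[0,0,0],130],
  [[0,0,0],[0,0,0],130],
  [[0,0,0],[0,0,0],130],
  [[0,0,0],[0,0,0],255],
  [[0,0,0],[0,0,0],255],
  [[0,0,0],[0,0,0],255],
  [[0,0,0],[0,0,0],255],
])

```text
clock: 16.8
ee_pos: [350.3, -305.5, 202.6]
ee_rot: [-0.066, 0.998, -0.0, 0.0]
contact_force: [0.2, -2.0, 2.7]
width: 38.4
grasp_force: 15.0
```

Width 38.4 is a little under the expected 40, so I lift slightly and look.

Call:
drive_tool([
  [[0,0,0],[0,0,0.15],255],
  [[0,0,0],[0,0,0.3],255],
  [[0,0,0],[0,0,0.5],255],
  [[0,0,0],[0,0,0.5],255],
])

```text
clock: 17.3
ee_pos: [350.5, -305.5, 233.7]
ee_rot: [-0.066, 0.998, -0.001, 0.001]
contact_force: [0.6, -0.6, -1.7]
width: 38.6
grasp_force: 15.0
```

Run:
```python
from h import *
p=bot.get_image('scene');cv2.imwrite('pics/e.png',cv2.resize(p['img'][120:250,120:260],None,fx=4,fy=4,interpolation=2)[:,:,::-1])
s=bot.get_state();print(s['ee_pos'],s['width'],s['grasp_force'])
```

```text
[ 350.2830164  -305.38027527  233.14897454] 38.913287546967936 14.999985947215464
```

View pics/e.png

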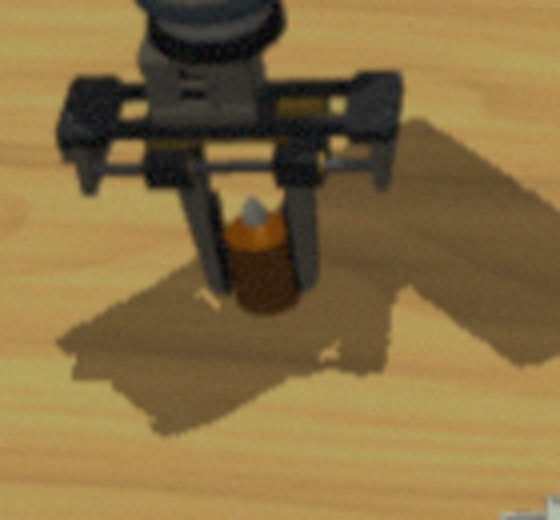

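The bottle is held upright and clear of the bench (crop (262,260)). I carry it gently.

Call:
drive_tool([
  [[0,0,0],[0,0,0.4],255],
  [[0,0,0],[0,0,0.9],255],
  [[0,0,0],[0.1,0.3,1.2],255],
  [[0,0,0],[0.4,0.8,1.2],255],
  [[0,0,0],[0.8,1.4,1.2],255],
  [[0,0,0],[1.2,2,1.2],255],
  [[0,0,0],[1.6,2.7,1.2],255],
  [[0,0,0],[2,3.4,1.2],255],
  [[0,0,0],[2.4,4,1.2],255],
  [[0,0,0],[2.7,4.5,1.2],255],
])

```text
clock: 18.6
ee_pos: [512.8, -33.7, 304.2]
ee_rot: [-0.066, 0.998, 0.0, -0.0]
contact_force: [-0.7, -0.2, -1.1]
width: 38.8
grasp_force: 15.0
```

Call:
drive_tool([
  [[0,0,0],[0.2,0.4,0],255],
  [[0,0,0],[0.35,0.7,0],255],
  [[0,0,0],[0.46,0.83,0],255],
  [[0,0,0],[0.46,0.83,0],255],
  [[0,0,0],[0.46,0.83,0],255],
  [[0,0,0],[0.46,0.83,0],255],
])

```text
clock: 19.35
ee_pos: [539.4, 13.9, 304.5]
ee_rot: [-0.065, 0.998, -0.0, -0.0]
contact_force: [0.2, -0.4, -0.4]
width: 38.3
grasp_force: 15.0
```

Run:
```python
from h import *
p=bot.get_image('scene');cv2.imwrite('pics/f.png',cv2.resize(p['img'][140:310,190:450],None,fx=3,fy=3,interpolation=2)[:,:,::-1])
s=bot.get_state();print(s['ee_pos'],s['width'])
w=cloud(p);q=sel(w,s['ee_pos'][0],s['ee_pos'][1],12,150,185);print(np.median(q,0),len(q))
```

```text
[539.49212494  13.9562457  304.49931926] 38.74410095135904
[541.38884231  13.6570447  160.87856936] 113
```

View pics/f.png

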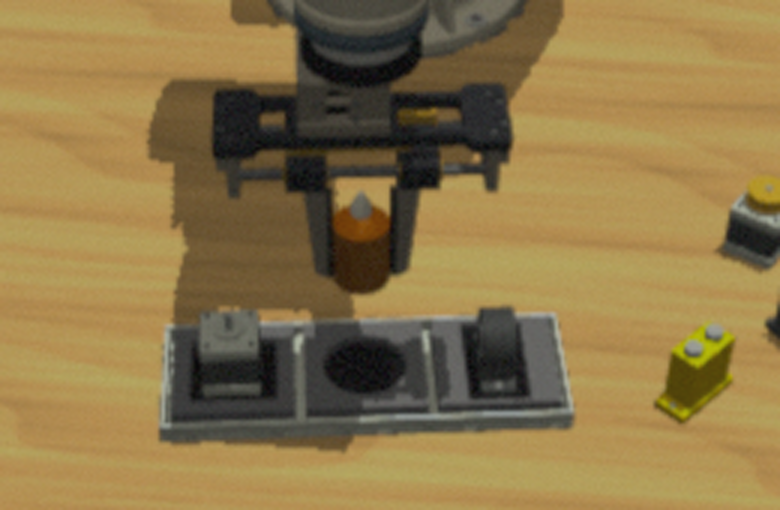

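The bottle is upright over the round nest (crop (365,362)), with the neighbours seated. I lower it.

Call:
drive_tool([
  [[0,0,0],[0,0.02,-0.3],255],
  [[0,0,0],[0,0.02,-0.7],255],
  [[0,0,0],[0,0.02,-1.1],255],
  [[0,0,0],[0,0.02,-1.35],255],
  [[0,0,0],[0,0.02,-1.45],255],
  [[0,0,0],[0,0.02,-1.49],255],
  [[0,0,0],[0,0.02,-1.49],255],
  [[0,0,0],[0,0.02,-1.49],100],
  [[0,0,0],[0,0.02,-1.49],100],
  [[0,0,0],[0,0.02,-1.49],100],
])

```text
clock: 20.65
ee_pos: [539.8, 15.8, 215.3]
ee_rot: [-0.066, 0.998, -0.0, 0.0]
contact_force: [-0.2, -0.2, 0.2]
width: 55.9
grasp_force: 0.0
```

Call:
drive_tool([
  [[0,0,0],[0,0,0],90],
  [[0,0,0],[0,0,0.4],90],
  [[0,0,0],[0,0,1],90],
  [[0,0,0],[0,0,1.8],90],
  [[0,0,0],[-0.8,0,2],90],
  [[0,0,0],[-1.6,0,2],90],
  [[0,0,0],[-2.4,0,2],90],
  [[0,0,0],[-2.4,0,2],90],
])

```text
clock: 21.65
ee_pos: [392.7, 15.7, 334.8]
ee_rot: [-0.066, 0.998, 0.0, -0.001]
contact_force: [1.0, -0.1, 1.2]
width: 59.4
grasp_force: 0.0
```

Run:
```python
from h import *
p=bot.get_image('scene');cv2.imwrite('pics/g.png',p['img'][100:340,100:520][:,:,::-1])
w=cloud(p)
for l,x,y,z in(('bottle',540,15,56),('motor',552,-79,52),('bearing',527,110,50)):
    q=sel(w,x,y,40,z,95);print(l,[np.round(a,1) for a in rect(q)],q[:,2].max().round(1))
q=sel(w,540,15,30,74,100);print('nozzle',np.median(q,0))
```

```text
bottle [array([539. ,  13.9]), array([40.7, 38.5]), np.float64(5.6)] 89.7
motor [array([553.8, -80.2]), array([43.9, 42.3]), np.float64(5.9)] 77.8
bearing [array([529.7, 109.1]), array([40.5, 25.2]), np.float64(6.5)] 69.1
nozzle [539.20005101  13.83212517  80.24874027]
```

View pics/g.png

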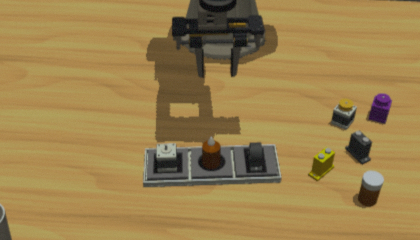

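All three stand upright in their nests (crop (167,157), (211,155), (256,157)), at the right heights and centred. The look-alikes at right are untouched and the arm is clear.

```bash
python3 -c "
from rig import bot
print(bot.job_done())"
```

```text
the job is handed in; nothing more can be done
None
```

The kit is together and handed in at about 22 s: the last camera check showed bottle, bare-shaft motor and bearing upright, centred to about 3 mm and on their nest floors, with the look-alikes untouched. The hand-in gave no verdict.

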